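# Set the hold-down screw of a drilling jig

## Robot

A 6-joint arm with a two-finger parallel gripper is mounted at the origin on a cart in front of the work surface, level with it; the furniture and walls round the work are solid. World frame = base frame: x ahead of the robot, y to its left, z up, the work surface at z = 0. Lengths are in m, angles in degrees, forces in N, time in s.
With the tool pointing down it reaches from about 0.4 to 0.825 m from the base axis. Payload 7 kg.
Tool frame: the origin (TCP) lies at the very end of the fingers, on their centre line; the grasp point (between the pads) lies 19 mm behind it; z points along the fingers, y is the direction in which the jaws open and shut (so a half turn about z gives the same grasp; the last joint's range is limited). The gripper opens to 88 mm and grips with 3 to 60 N. Pads are 19 mm wide; open, the fingers measure 130 mm over their backs; the gripper's body (78 mm by 193 mm) begins 47 mm behind the grasp point.
Start: joints at [-60.441, 20.546, 0.682, 0, -70.136, -16.507], TCP at [0.152, -0.658, 0.227] pointing down, gripper open.
Joint ranges: [-176.03, 176.03], [-82.01, 121.73], [-58.28, 71.71], [-173.87, 95.51], [-174.79, -0.11], [-173.66, 173.66]. Speed limits (degrees/s): [136.94, 136.94, 172.46, 180, 180, 180].

## Interface

Orientations are given as [roll, pitch, yaw] about the fixed x, y, z axes, in that order (R = Rz(yaw) Ry(pitch) Rx(roll)).
In Python, from plant import telemetry, optics, ctrl gives the robot as it stands.
- The arm moves only by the tool servo_tool, never from a script. Its argument "rows" is a list of rows, each a list of 3 entries, a list of its own where there are three numbers: the shift along the tool's x, y, z in m, then the turn, a rotation vector about the tool's x, y, z in units of 6 degrees (1.0 is 6 degrees), then the closure, from 0 (fully open) to 1 (shut). A call has 1 to 20 rows; each row shifts and turns the commanded pose from where the row before left it, along the tool's axes as they then stand; what a row does not reach is not made up. A row lasts 1/12 s, in which the tool goes at most 41.7 mm and 7.16 degrees, less where a joint would pass 70% of its speed; a pose out of reach is approached as far as the arm can. A call is refused whole if a number of a shift passes 0.0417 or a number of a turn 1, either way. A call with a gripper value outside its range is refused whole. The fingers move at their own pace and stop on an object; the grip force is fixed at half the most. Time passes only in rows, so rows that do not move let the fingers close. It gives the time, the measured TCP pose, the force and the opening at its end, in the units of the state.
- telemetry.get_obs(): the state, without advancing time (a new reading comes with each control period).
- optics.snapshot(name): name is "side" or "top" or "wrist"; returns the picture (480x640x3 uint8, red, green, blue); there is no depth.
- optics.camera_info(name): a dict with "mtx" (3x3 intrinsics, pixels), "rvec" (rotation vector, rad) and "tvec" (3), from world to camera coordinates, as OpenCV has them. Camera axes: x right, y down, z forward; pixel columns grow to the right and rows downward; lengths in m; the calibration is good to about 2 mm. A picture is of the moment at which its call begins: read the wrist's pose just before it. camera_info takes no time and is no camera call; for the wrist camera it gives the pose at the moment of the call.
- ctrl.close_job(): hands the job in, once; it reports no verdict.
The state is a dict: "clock": time; "joint_pos": joint angles; "qvel": joint speeds; "tau": joint torques, N m; "tool_pos": TCP position; "orientation": TCP orientation; "force": force on the tool from outside, world axes, zero at the start; "moment": the same for the moment, N m; "opening": finger opening in m.
Only numpy, scipy, OpenCV 4.12 (cv2) and the standard library are available. Lean on these libraries where they do the work, as an engineer would, in place of code of your own. Each camera call takes 0.05 s, during which the arm holds its last target.

## Task

Push the softwood block on the drilling jig snugly against both the long fence and the end stop, then turn the orange thumbscrew clockwise until its pad seats firmly on the block. Back the thumbscrew off a quarter turn so that the block is free to slide, and finish while still gripping the thumbscrew there, as if for someone to tighten the lock nut; leave the block against its stops and the other things on the bench alone.

Things in the scene. Friction and masses are not known exactly. Their poses are not given: they have to be found in the camera images.
- jig: Drilling jig fixed to the bench. Origin: on the bench top under the centre of its plywood base plate, 150 (x) x 260 (y) mm, 12 mm thick. A dark wooden fence stands on it along y at the +x side, a dark wooden end stop along x at the -y end, both 26 mm high above the plate. With the block against both, the block's origin is at jig (0.014, -0.025, 0.012).
- jig_corner (a point): Inner corner of fence and end stop, on the plate's top: jig (0.035, -0.105, 0.012), axes as the jig's. The fence's face runs 180 mm from here along +y and looks to -x; the end stop's face runs 85 mm along -x and looks to +y. Fence and stop are 20 mm thick.
- jig_arm (a point): Where the upright screw passes the top of the dark steel arm: jig (0.014, -0.065, 0.090), axes as the jig's. The arm is 28 mm wide and 16 mm thick (underside 0.074 above the bench), comes from a post behind the fence (jig x 0.055 to 0.075) and ends 17 mm to -x of this point; a brass lock nut 20 mm across stands 8 mm high on it.
- block: Loose softwood block, 160 (its x) x 42 (y) x 38.5 mm (z), 0.1 to 0.2 kg; origin at the centre of its underside. It lies on the jig's plate, roughly along the jig's y, 20 to 45 mm short of its place against fence and end stop and up to 0.15 rad askew.
- spindle: The screw in the jig's arm, with a swivel pad (24 mm across, does not turn) at its foot and the thumbscrew head on top. Origin: centre of the pad's underside; z up. It goes down 12 mm per full turn clockwise (1.9 mm per rad); the pad meets the block's top when its underside is 0.0505 above the bench. It starts 3.8 to 5.2 mm higher.
- thumbscrew (a joint): Turn of the thumbscrew in rad, growing anticlockwise seen from above (unscrewing). 0: the pad only just touches the block; turned on, it presses (about 12 N per mm) and comes to a firm stop at -0.2: seated. A quarter turn back from there is 1.37. Starts at 2.0 to 2.7. Stays where it is left; friction about 0.08 N m.
- thumbscrew_grip (a point): Centre of the thumbscrew's upright orange wing, on the screw's axis: 126.5 mm above the bench at joint 0, rising 1.9 mm per rad. The wing is 46 mm long (point x), 12 mm thick (point y), and reaches 14 mm above this point and 17 mm below, where it stands on a black disc 33 mm across. Its x lies along the jig's x at joint 0 and turns with the wing; z is up.
- pliers: Bystander, to be left alone: combination pliers with red handles, 180 mm.
- tape_measure: Bystander, to be left alone: green tape measure, 36x91x68 mm.
- pencil: Bystander, to be left alone: flat yellow carpenter's pencil, 170 mm.
- sanding_block: Bystander, to be left alone: brown sanding block, 110x68x42 mm.
Not all that is in view belongs to the job. Leave any grey or purple look-alike of the block alone.

How it is judged (in metres and radians):
On the way, in this order (a step that is already met when the one before it is completed fails the run):
1. the block lies against the fence and the end stop (x of block in the frame of jig above 0.0115 m and y of block in the frame of jig below -0.0225 m and angle between the x axis of block and the y axis of jig, either way round below 0.035 rad and z of block in the frame of jig below 0.016 m), for 0.2 s.
2. the thumbscrew is turned in until its pad presses on the block, which still lies against both stops (all of step 1 and contact force between spindle and block above 2 N and value of joint thumbscrew below -0.05 rad), for 0.1 s.
3. the thumbscrew is backed off about a quarter turn and held (all of step 1 and value of joint thumbscrew between 1.05 and 1.85 rad and contact force between spindle and block below 0.5 N and contact force between the fingers and spindle above 2 N and distance between the grasp point and thumbscrew_grip below 0.035 m), for 0.2 s.
At the end, for the whole second after the job is handed in: The fingers still grip the thumbscrew, at rest a quarter turn back from seated (joint 1.05 to 1.85, a quarter turn within about 20 degrees), its pad off the block; the block lies flat against both stops, at rest (within 2.5 mm of each, 2 degrees of parallel to the fence) (all of step 3 and velocity of joint thumbscrew between -0.1 and 0.1 rad/s and linear speed of block below 0.01 m/s); the arm keeps its last pose, push and grip.
It fails at once if combination pliers with red handles is moved more than 3 cm (distance of pliers from where it was at the start of the episode above 0.03 m).
It fails at once if green tape measure is moved more than 3 cm (distance of tape_measure from where it was at the start of the episode above 0.03 m).
It fails at once if flat yellow carpenter's pencil is moved more than 3 cm (distance of pencil from where it was at the start of the episode above 0.03 m).
It fails at once if brown sanding block is moved more than 3 cm (distance of sanding_block from where it was at the start of the episode above 0.03 m).
It also fails if it takes over 72 s, if anything falls off the work surface, if the arm or the gripper's body presses on something with over 40 N, if the wrist force passes 120 N, or if a joint passes its speed limit or range.

## Working session

There is one attempt and no reset: what is moved stays moved. The work goes in short steps, Python scripts to look and compute and a tool call to move; the robot and the scene stay as the last step left them, time stands still between calls to the robot, and variables do not carry over. Pictures are saved under pics/ and viewed, and the job is handed in when it is done.

Besides the shell and the picture viewer there is one more tool, called after "Request:" by a JSON object that holds its "api" and its "payload". servo_tool: Moves the arm, as the interface text tells. Its arguments: {"type":"object","properties":{"rows":{"type":"array"}},"required":["rows"]}

```bash
mkdir -p pics; ls; python3 - <<'E'
from plant import telemetry, optics, ctrl
import cv2
print(telemetry.get_obs())
for n in ["side","top","wrist"]:
    print(n,optics.camera_info(n))
    cv2.imwrite(f"pics/{n}0.png",optics.snapshot(n)[:,:,::-1])
E
```

```text
pics
{'clock': 0.0, 'joint_pos': array([-6.04377203e+01,  2.05914060e+01,  6.32250722e-01, -1.89456268e-02,
       -7.01360605e+01, -1.65043427e+01]), 'qvel': array([ 0.05654583,  0.02759585, -0.02286201,  0.01283246,  0.03446807,
        0.10447394]), 'tau': array([ 6.10137395e-04, -5.82725322e+01,  2.93051791e+01,  6.99672371e+00,
        7.16711045e-03, -1.24096709e-04]), 'tool_pos': array([ 0.15232684, -0.65707234,  0.22561515]), 'orientation': array([ 1.79903647e+02, -9.97596252e-03, -1.66948507e+02]), 'force': array([ 0.51854694, -0.23489024, -0.09345075]), 'moment': array([0.08886272, 0.04317656, 0.01986842]), 'opening': 0.08776984063785227}
side {'mtx': array([[542.44436491,   0.        , 317.48840801],
       [  0.        , 542.44436491, 239.14760197],
       [  0.        ,   0.        ,   1.        ]]), 'rvec': array([ 2.20946063, -0.05378064,  0.01801913]), 'tvec': array([-0.59725672,  0.02099892,  1.41898726])}
top {'mtx': array([[523.39090073,   0.        , 314.29022195],
       [  0.        , 523.39090073, 228.28415762],
       [  0.        ,   0.        ,   1.        ]]), 'rvec': array([ 2.1570689 , -2.2118947 ,  0.13101115]), 'tvec': array([-0.09181037,  0.60561502,  1.37237249])}
wrist {'mtx': array([[377.18911561,   0.        , 318.44419547],
       [  0.        , 377.18911561, 237.51204611],
       [  0.        ,   0.        ,   1.        ]]), 'rvec': array([-1.84233444, -2.31762409, -0.31226383]), 'tvec': array([ 0.67474495, -0.03230787,  0.38921068])}
```

View pics/side0.png

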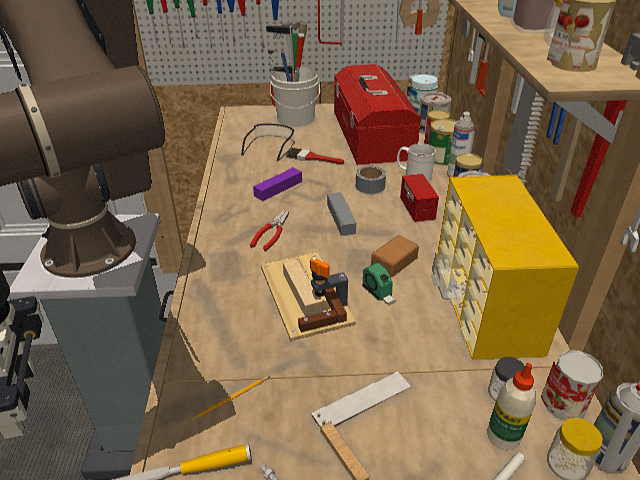

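View pics/top0.png

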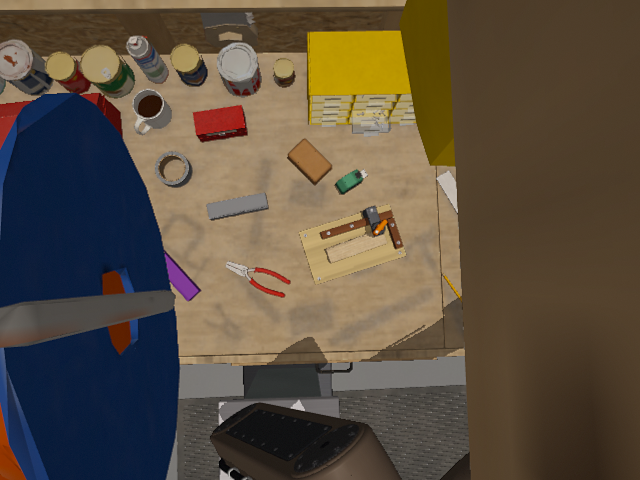

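View pics/wrist0.png

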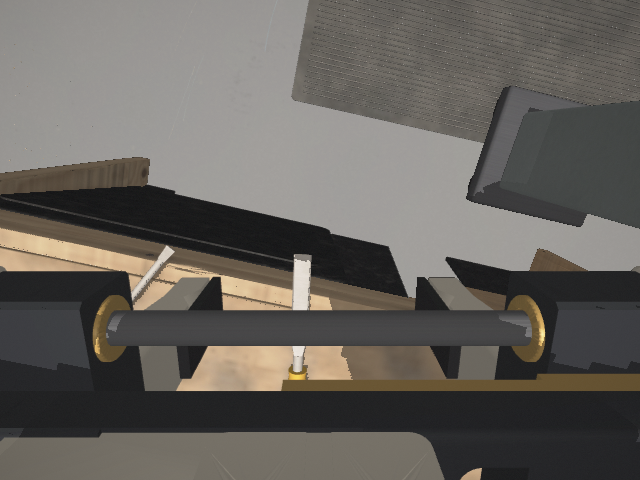

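The side view shows the jig at about (308,297), with pale block (305,280) and orange wing (320,267). The top view shows the jig at about (352,245), block (357,247) and wing (381,227). The grey bar (238,207) and the purple bar (180,275) are look-alikes. I'll take close crops next.

```bash
python3 - <<'E'
import cv2
t=cv2.imread("pics/top0.png");s=cv2.imread("pics/side0.png")
cv2.imwrite("pics/topc.png",cv2.resize(t[190:300,285:425],None,fx=5.5,fy=5.4,interpolation=cv2.INTER_CUBIC))
cv2.imwrite("pics/sidec.png",cv2.resize(s[240:350,250:370],None,fx=6,fy=5.4,interpolation=cv2.INTER_CUBIC)[:600])
E
```

```text
(no output)
```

View pics/topc.png

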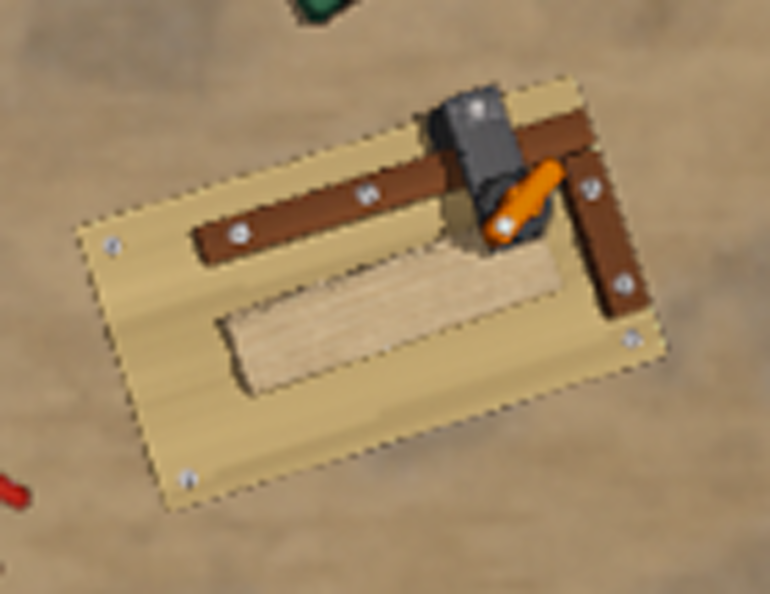

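View pics/sidec.png

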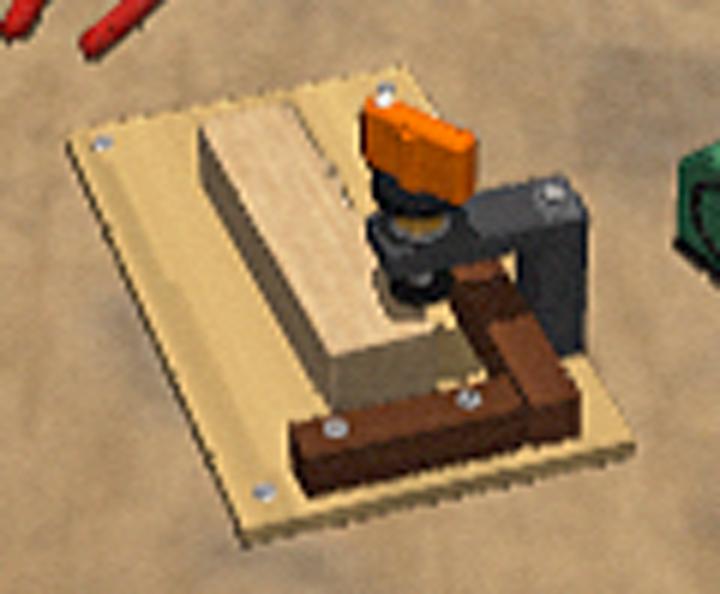

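The crop confirms the choice. The pale softwood block lies on the plate, with fence and end stop in dark wood. Candidates for the block were grey (238,207) and purple (180,275), both off the jig. Next I'll compute the jig pose, block pose and wing angle.

```bash
cat > h.py <<'E'
import numpy as np, cv2
from plant import telemetry, optics, ctrl
def cam(n):
    c=optics.camera_info(n); R=cv2.Rodrigues(c["rvec"])[0]; return c["mtx"],R,c["tvec"].reshape(3)
def ray(c,uv,z):
    K,R,t=c; uv=np.atleast_2d(uv).astype(float)
    d=np.c_[(uv-K[:2,2])/[K[0,0],K[1,1]],np.ones(len(uv))]@R
    o=-R.T@t; return o+d*((z-o[2])/d[:,2])[:,None]
def proj(c,P):
    K,R,t=c; p=(np.atleast_2d(P)@R.T+t)@K.T; return p[:,:2]/p[:,2:]
def fitrect(src,dst):  # rigid 2D fit
    a=src.mean(0);b=dst.mean(0);s=src-a;d=dst-b
    th=np.arctan2((s[:,0]*d[:,1]-s[:,1]*d[:,0]).sum(),(s*d).sum())
    R=np.array([[np.cos(th),-np.sin(th)],[np.sin(th),np.cos(th)]])
    o=b-R@a; return o,th,R,np.linalg.norm(s@R.T+b-dst,axis=1)
E
python3 - <<'E'
from h import *
ct=cam("top");cs=cam("side")
print("campos",-ct[1].T@ct[2],-cs[1].T@cs[2])
ft=lambda p:(np.array(p,float)+.5)/[770/140,594/110]-.5+[285,190]
fs=lambda p:(np.array(p,float)+.5)/[6,5.4]-.5+[250,240]
src=np.array([[.075,.13],[.075,-.13],[-.075,-.13],[-.075,.13]])
for nm,c,pts in [("top",ct,ft([(77,230),(572,77),(666,352),(167,510)])),("side",cs,fs([(400,66),(634,446),(243,535),(68,143)]))]:
    P=ray(c,pts,.012)[:,:2]; o,th,R,e=fitrect(src,P); print(nm,"jig",o.round(4),np.degrees(th).round(2),e.round(4))
    if nm=="top": O,T,RR=o,th,R
J=lambda P:(P[:,:2]-O)@RR
print("block top (top)",J(ray(ct,ft([(220,322),(258,394),(558,290)]),.0505)).round(4))
print("block top (side)",J(ray(cs,fs([(290,105),(200,122),(335,355)]),.0505)).round(4))
w=ray(ct,ft([(492,228),(558,172),]),.145);w2=ray(cs,fs([(370,103),(476,135)]),.145)
for a in (w,w2):
    a=J(a);print("wing",a.round(4),np.degrees(np.arctan2(*(a[1]-a[0])[::-1])))
print(telemetry.get_obs()["clock"])
E
```

```text
campos [ 0.47091038 -0.0701956   1.42545464] [ 0.55113368 -1.15244851  0.85953213]
top jig [ 0.5608 -0.2089] 16.21 [0.002  0.0021 0.0021 0.0018]
side jig [ 0.5587 -0.2159] 16.62 [0.0033 0.0023 0.0015 0.0054]
block top (top) [[ 0.0064  0.0782]
 [-0.0324  0.0716]
 [-0.0279 -0.0814]]
block top (side) [[ 0.0036  0.0688]
 [-0.0335  0.0691]
 [-0.0281 -0.0884]]
wing [[ 0.0066 -0.0456]
 [ 0.0221 -0.0821]] -67.04683025727756
wing [[-0.0018 -0.0528]
 [ 0.0267 -0.0836]] -47.25109052595027
0.15
```

```bash
python3 - <<'E'
from h import *
from scipy.spatial.transform import Rotation as Ro
o=telemetry.get_obs(); K,R,t=cam("wrist")
Rt=Ro.from_euler("xyz",o["orientation"],degrees=True).as_matrix()
c=-R.T@t
print("cam in tool",Rt.T@(c-o["tool_pos"])); print("cam axes (cols) in tool",(Rt.T@R.T).round(3))
E
```

```text
cam in tool [ 0.07145901 -0.00049932 -0.15721645]
cam axes (cols) in tool [[ 0.    -0.965 -0.264]
 [ 1.    -0.     0.   ]
 [-0.    -0.264  0.965]]
```

```bash
cat >> h.py <<'E'
from scipy.spatial.transform import Rotation as Ro
def plan(target,yaw=None):
    o=telemetry.get_obs(); R=Ro.from_euler("xyz",o["orientation"],degrees=True).as_matrix()
    d=R.T@(np.array(target)-o["tool_pos"]); print("t",o["clock"],"pos",o["tool_pos"].round(4),"rpy",o["orientation"].round(2),"F",o["force"].round(1),"open",round(o["opening"],4))
    print("shift tool",d.round(4),"min rows",np.abs(d).max()/.0417)
    if yaw is not None:
        Rd=Ro.from_euler("xyz",[180,0,yaw],degrees=True); print("turn units",((Ro.from_matrix(R).inv()*Rd).as_rotvec(degrees=True)/6).round(3))
E
python3 -c "
from h import *
plan([.526,-.095,.25],-73.6)"
```

```text
t 0.15 pos [ 0.1523 -0.6572  0.2259] rpy [ 1.7993e+02 -1.0000e-02 -1.6695e+02] F [0.3 0.5 0.2] open 0.0878
shift tool [-0.491   0.4634 -0.0236] min rows 11.773483005908897
turn units [ 1.0000e-02  8.0000e-03 -1.5559e+01]
```

Request:
{"api": "servo_tool", "payload": {"rows": [[[-0.0273,0.0257,-0.0013],[0,0,0],1],[[-0.0273,0.0257,-0.0013],[0,0,0],1],[[-0.0273,0.0257,-0.0013],[0,0,0],1],[[-0.0273,0.0257,-0.0013],[0,0,0],1],[[-0.0273,0.0257,-0.0013],[0,0,0],1],[[-0.0273,0.0257,-0.0013],[0,0,0],1],[[-0.0273,0.0257,-0.0013],[0,0,0],1],[[-0.0273,0.0257,-0.0013],[0,0,0],1],[[-0.0273,0.0257,-0.0013],[0,0,0],1],[[-0.0273,0.0257,-0.0013],[0,0,0],1],[[-0.0273,0.0257,-0.0013],[0,0,0],1],[[-0.0273,0.0257,-0.0013],[0,0,0],1],[[-0.0273,0.0257,-0.0013],[0,0,0],1],[[-0.0273,0.0257,-0.0013],[0,0,0],1],[[-0.0273,0.0257,-0.0013],[0,0,0],1],[[-0.0273,0.0257,-0.0013],[0,0,0],1],[[-0.0273,0.0257,-0.0013],[0,0,0],1],[[-0.0273,0.0257,-0.0013],[0,0,0],1]]}}

```text
clock: 1.65
tool_pos: [0.5272, -0.094, 0.2501]
orientation: [180.0, 0.0, -166.9]
force: [0.9, 0.0, -0.1]
opening: 0.0001
```

Request:
{"api": "servo_tool", "payload": {"rows": [[[0,0,0],[0,0,-0.972],1],[[0,0,0],[0,0,-0.972],1],[[0,0,0],[0,0,-0.972],1],[[0,0,0],[0,0,-0.972],1],[[0,0,0],[0,0,-0.972],1],[[0,0,0],[0,0,-0.972],1],[[0,0,0],[0,0,-0.972],1],[[0,0,0],[0,0,-0.972],1],[[0,0,0],[0,0,-0.972],1],[[0,0,0],[0,0,-0.972],1],[[0,0,0],[0,0,-0.972],1],[[0,0,0],[0,0,-0.972],1],[[0,0,0],[0,0,-0.972],1],[[0,0,0],[0,0,-0.972],1],[[0,0,0],[0,0,-0.972],1],[[0,0,0],[0,0,-0.972],1],[[0,0,0],[0,0,0],1],[[0,0,0],[0,0,0],1]]}}

```text
clock: 3.15
tool_pos: [0.5265, -0.0959, 0.2498]
orientation: [180.0, 0.0, -73.8]
force: [-0.2, 0.4, 0.6]
opening: 0.0002
```

```bash
python3 - <<'E'
from h import *
plan([.526,-.095,.25],-73.6); print(telemetry.get_obs()["joint_pos"].round(1))
c=cam("wrist"); im=optics.snapshot("wrist")[:,:,::-1]; cv2.imwrite("pics/w1.png",im); np.savez("w1.npz",K=c[0],R=c[1],t=c[2])
E
```

```text
t 3.15 pos [ 0.5265 -0.0959  0.2498] rpy [ 1.7998e+02  1.0000e-02 -7.3820e+01] F [-0.2  0.4  0.6] open 0.0002
shift tool [-0.001   0.0002 -0.0002] min rows 0.024313026780176158
turn units [ 0.003  0.001 -0.036]
[ 10.7   6.5 -14.9  -0.  -68.7   5.5]
```

View pics/w1.png

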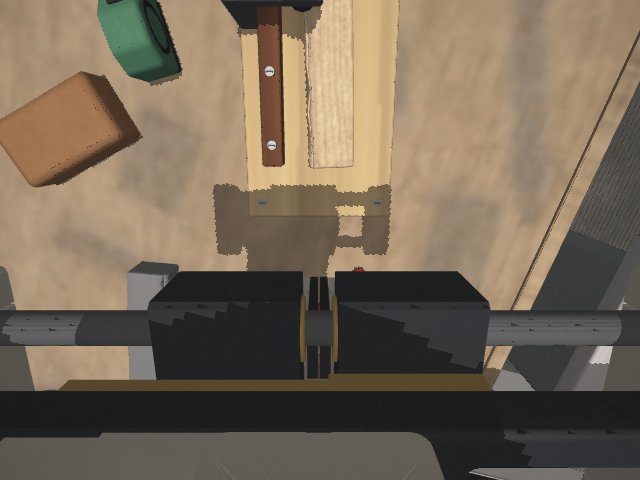

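The wrist view shows the fence (272,100), block (330,110), plate end (320,215) and a pliers tip (360,268). I'm moving 0.12 m along tool x to see the whole jig.

Request:
{"api": "servo_tool", "payload": {"rows": [[[0.02,0,-0.01],[0,0,0],1],[[0.02,0,-0.01],[0,0,0],1],[[0.02,0,-0.01],[0,0,0],1],[[0.02,0,-0.01],[0,0,0],1],[[0.02,0,-0.01],[0,0,0],1],[[0.02,0,-0.01],[0,0,0],1],[[0,0,0],[0,0,0],1],[[0,0,0],[0,0,0],1]]}}

```text
clock: 3.87
tool_pos: [0.5606, -0.2118, 0.3098]
orientation: [-180.0, 0.0, -73.9]
force: [-0.7, -0.2, -0.5]
opening: 0.0005
```

```bash
python3 - <<'E'
from h import *
plan([.526,-.095,.25],-73.6)
c=cam("wrist"); im=optics.snapshot("wrist")[:,:,::-1]; cv2.imwrite("pics/w2.png",im); np.savez("w2.npz",K=c[0],R=c[1],t=c[2])
E
```

```text
t 3.8667 pos [ 0.5606 -0.2118  0.3098] rpy [-1.7999e+02  1.0000e-02 -7.3870e+01] F [-0.7 -0.2 -0.5] open 0.0005
shift tool [-0.1218  0.0008  0.0598] min rows 2.9209541093366647
turn units [-0.001  0.001 -0.045]
```

View pics/w2.png

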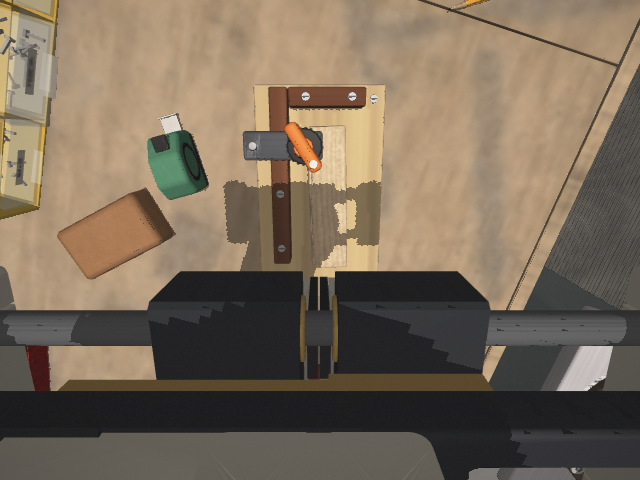

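The picture shows the whole jig: plate end corners near (254,86) and (385,86), wing from (292,126) to (315,168), and block right edge near (345,126) to (345,266). Next are zoomed crops.

```bash
python3 - <<'E'
import cv2
w=cv2.imread("pics/w2.png")
cv2.imwrite("pics/w2a.png",cv2.resize(w[78:178,235:395],None,fx=5,fy=5,interpolation=cv2.INTER_CUBIC))
cv2.imwrite("pics/w2b.png",cv2.resize(w[170:275,235:395],None,fx=5,fy=5,interpolation=cv2.INTER_CUBIC))
w=cv2.imread("pics/w1.png")
cv2.imwrite("pics/w1a.png",cv2.resize(w[100:225,235:405],None,fx=4.5,fy=4.5,interpolation=cv2.INTER_CUBIC))
E
```

```text
(no output)
```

View pics/w2a.png

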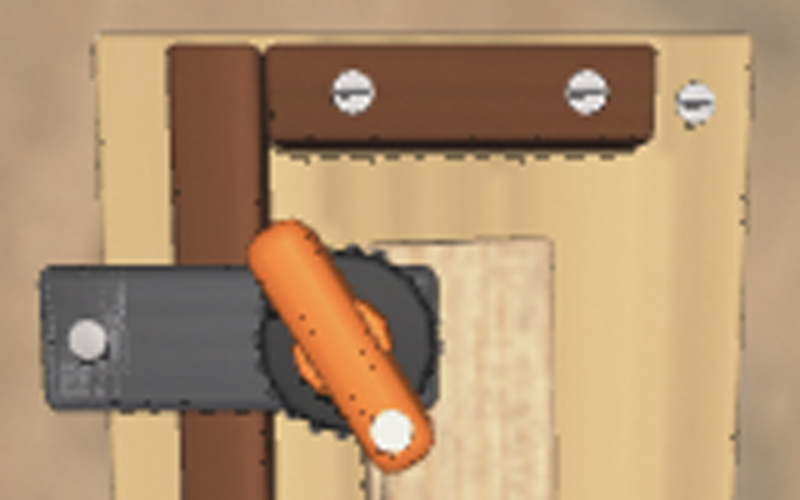

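View pics/w2b.png

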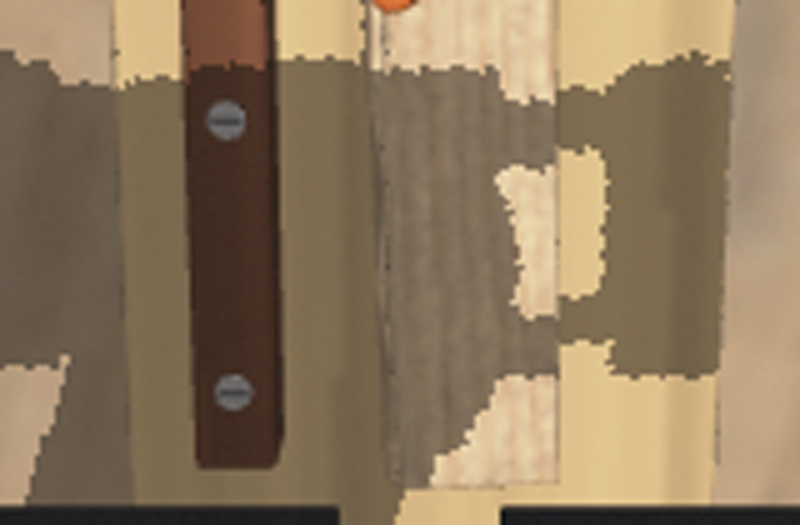

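View pics/w1a.png

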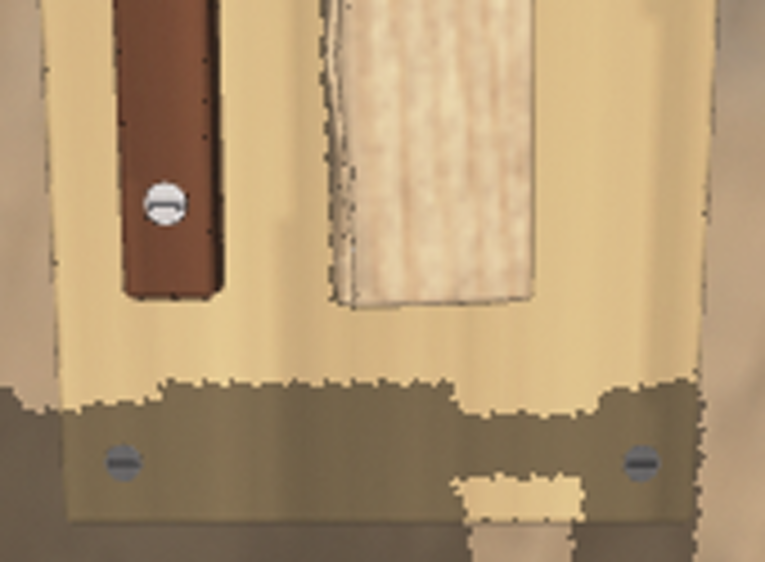

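```bash
python3 - <<'E'
from h import *
def ld(n):
    d=np.load(n); return d["K"],d["R"],d["t"]
c1,c2=ld("w1.npz"),ld("w2.npz")
f2=lambda p:(np.array(p,float)+.5)/5-.5+[235,78]
f1=lambda p:(np.array(p,float)+.5)/4.5-.5+[235,100]
P=np.r_[ray(c1,f1([(68,522)]),.012),ray(c2,f2([(97,33),(750,35)]),.012),ray(c1,f1([(692,520)]),.012)][:,:2]
src=np.array([[.075,.13],[.075,-.13],[-.075,-.13],[-.075,.13]])
O,T,R,e=fitrect(src,P); print("jig",O.round(4),np.degrees(T).round(2),e.round(4))
J=lambda P:((P[:,:2]-O)@R).round(4)
print("fence end",J(ray(c1,f1([(128,298),(213,298)]),.038)), "fence/stop corner",J(ray(c2,f2([(262,140)]),.038)))
print("stop face",J(ray(c2,f2([(275,138),(655,138)]),.038)))
print("block +y",J(ray(c1,f1([(350,306),(533,298),(534,20)]),.0505)),"-y",J(ray(c2,f2([(372,242),(552,238)]),.0505)))
w=ray(c2,f2([(275,225),(408,468)]),.145); a=J(w); print("wing",a,a.mean(0),np.degrees(np.arctan2(*(a[1]-a[0])[::-1])),"ctr world",w.mean(0))
print("post",J(ray(c2,f2([(42,268),(45,410)]),.09)))
print("axis world",O+R@[.014,-.065])
np.savez("jig.npz",O=O,T=T,R=R)
E
```

```text
jig [ 0.5579 -0.2087] 16.19 [0.0011 0.0015 0.0018 0.0013]
fence end [[0.054  0.075 ]
 [0.0358 0.075 ]] fence/stop corner [[ 0.0349 -0.1049]]
stop face [[ 0.0321 -0.1053]
 [-0.0497 -0.1052]]
block +y [[ 0.0063  0.0756]
 [-0.0316  0.074 ]
 [-0.0305  0.0196]] -y [[ 0.0111 -0.0836]
 [-0.0271 -0.0844]]
wing [[ 0.0246 -0.0844]
 [ 0.003  -0.0451]] [ 0.0138  -0.06475] 118.79400131100574 ctr world [ 0.58918068 -0.26701481  0.145     ]
post [[ 0.0737 -0.0781]
 [ 0.0745 -0.0513]]
axis world [ 0.58942175 -0.26723802]
```

The jig is fixed to about 0.5 mm: fence corner measured at (0.0349,-0.1049) against a nominal (0.035,-0.105). The block is 22 mm short in x and 20 mm short in y. The wing is at 118.8°, so q is about 2.07 rad. I'll push +x first.

```bash
cat >> h.py <<'E'
def J2W(x,y,z):
    d=np.load("jig.npz"); return np.r_[d["O"]+d["R"]@[x,y],z]
def W2J(p):
    d=np.load("jig.npz"); return np.r_[(np.array(p)[:2]-d["O"])@d["R"],p[2]]
E
python3 - <<'E'
from h import *
print(W2J(telemetry.get_obs()["tool_pos"]))
plan(J2W(-.070,.035,.2),16.19-90)
plan(J2W(-.070,.035,.033),16.19-90)
E
```

```text
[ 0.0015829  -0.00291274  0.30936304]
t 3.9167 pos [ 0.5602 -0.2111  0.3094] rpy [ 1.7997e+02  4.0000e-02 -7.3800e+01] F [-0.6  0.3 -0.9] open 0.0003
shift tool [-0.0379  0.0715  0.1094] min rows 2.624159049850661
turn units [0.005 0.006 0.002]
t 3.9167 pos [ 0.5602 -0.2111  0.3094] rpy [ 1.7997e+02  4.0000e-02 -7.3800e+01] F [-0.6  0.3 -0.9] open 0.0003
shift tool [-0.0377  0.0714  0.2764] min rows 6.628953760493875
turn units [0.005 0.006 0.002]
```

Request:
{"api": "servo_tool", "payload": {"rows": [[[-0.0095,0.0179,0.0274],[0,0,0],1],[[-0.0095,0.0179,0.0274],[0,0,0],1],[[-0.0095,0.0179,0.0274],[0,0,0],1],[[-0.0095,0.0179,0.0274],[0,0,0],1],[[0,0,0.024],[0,0,0],1],[[0,0,0.024],[0,0,0],1],[[0,0,0.024],[0,0,0],1],[[0,0,0.024],[0,0,0],1],[[0,0,0.024],[0,0,0],1],[[0,0,0.024],[0,0,0],1],[[0,0,0.023],[0,0,0],1],[[0,0,0],[0,0,0],1],[[0,0,0],[0,0,0],1]]}}

```text
clock: 5.0
tool_pos: [0.4799, -0.1942, 0.0326]
orientation: [179.8, 0.1, -73.6]
force: [0.3, 0.1, 0.6]
opening: 0.0004
```

```bash
python3 - <<'E'
from h import *
o=telemetry.get_obs();print(W2J(o["tool_pos"]),o["force"],o["orientation"])
im=optics.snapshot("side")[:,:,::-1]; cv2.imwrite("pics/s1.png",cv2.resize(im[190:360,220:420],None,fx=3.5,fy=3.5,interpolation=cv2.INTER_CUBIC))
E
```

```text
[-0.07084618  0.03573542  0.03264913] [0.2698043  0.0621608  0.57468909] [ 1.79818649e+02  5.30202027e-02 -7.36285794e+01]
```

View pics/s1.png

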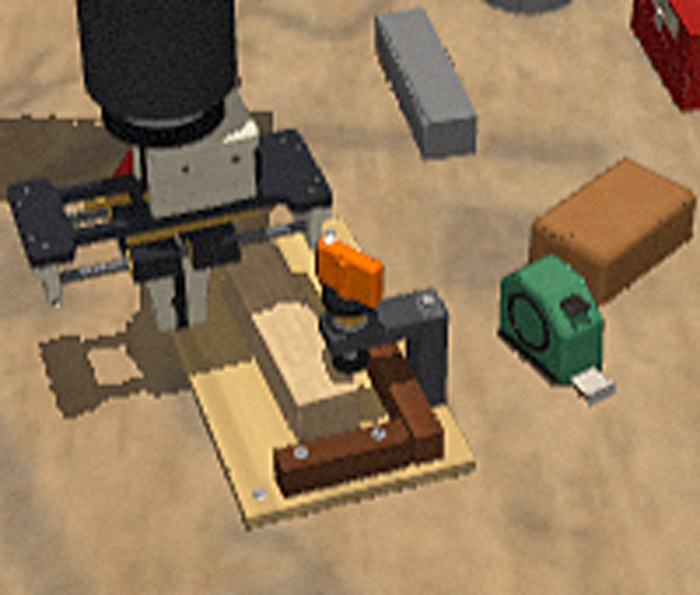

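Request:
{"api": "servo_tool", "payload": {"rows": [[[0,-0.004,0],[0,0,0],1],[[0,-0.004,0],[0,0,0],1],[[0,-0.003,0],[0,0,0],1],[[0,-0.003,0],[0,0,0],1],[[0,-0.003,0],[0,0,0],1],[[0,-0.003,0],[0,0,0],1],[[0,-0.003,0],[0,0,0],1],[[0,-0.003,0],[0,0,0],1],[[0,-0.003,0],[0,0,0],1],[[0,-0.003,0],[0,0,0],1],[[0,-0.003,0],[0,0,0],1],[[0,-0.003,0],[0,0,0],1],[[0,0,0],[0,0,0],1]]}}

```text
clock: 6.13
tool_pos: [0.5182, -0.1839, 0.0333]
orientation: [-180.0, -0.0, -73.6]
force: [-0.2, -1.5, 0.3]
opening: 0.0003
```

Request:
{"api": "servo_tool", "payload": {"rows": [[[0,-0.002,0],[0,0,0],1],[[0,-0.002,0],[0,0,0],1],[[0,0,0],[0,0,0],1]]}}

```text
clock: 6.38
tool_pos: [0.5217, -0.1829, 0.0334]
orientation: [-180.0, -0.0, -73.6]
force: [0.0, 0.4, -0.2]
opening: 0.0005
```

```bash
python3 - <<'E'
from h import *
o=telemetry.get_obs();print(W2J(o["tool_pos"]),o["force"],o["orientation"])
im=optics.snapshot("wrist")[:,:,::-1]; cv2.imwrite("pics/w3.png",im)
im=optics.snapshot("side")[:,:,::-1]; cv2.imwrite("pics/s2.png",cv2.resize(im[240:350,250:370],None,fx=6,fy=5.4,interpolation=cv2.INTER_CUBIC))
E
```

```text
[-0.02749698  0.03489051  0.03337313] [ 0.01060063  0.44872741 -0.19791404] [-1.79987895e+02 -5.34289514e-03 -7.36301548e+01]
```

View pics/s2.png

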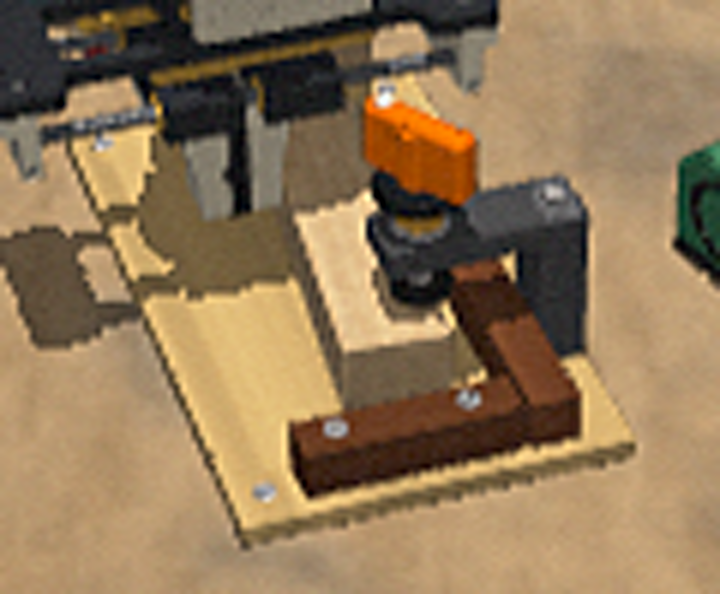

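View pics/w3.png

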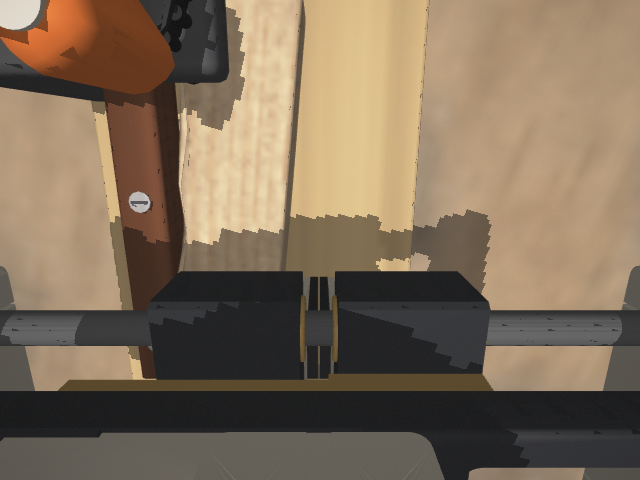

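The block's +y end has swung toward the fence (gap near (182,200) in the wrist view) and its far end is still off. I'll keep pushing.

Request:
{"api": "servo_tool", "payload": {"rows": [[[0,-0.002,0],[0,0,0],1],[[0,-0.002,0],[0,0,0],1],[[0,0,0],[0,0,0],1]]}}

```text
clock: 6.73
tool_pos: [0.5252, -0.1819, 0.0333]
orientation: [180.0, -0.0, -73.6]
force: [-1.6, -1.6, 0.8]
opening: 0.0003
```

Request:
{"api": "servo_tool", "payload": {"rows": [[[0,-0.0015,0],[0,0,0],1],[[0,-0.0015,0],[0,0,0],1],[[0,0,0],[0,0,0],1]]}}

```text
clock: 6.98
tool_pos: [0.527, -0.1812, 0.0332]
orientation: [179.9, 0.0, -73.7]
force: [-4.3, -2.7, 2.2]
opening: 0.0007
```

```bash
python3 - <<'E'
from h import *
o=telemetry.get_obs();print(W2J(o["tool_pos"]),o["force"],o["orientation"])
im=optics.snapshot("wrist")[:,:,::-1]; cv2.imwrite("pics/w4.png",im)
E
```

```text
[-0.02196161  0.0350162   0.03315373] [-4.281981   -2.6757385   2.17044193] [ 1.79871257e+02  2.71612038e-02 -7.36531356e+01]
```

View pics/w4.png

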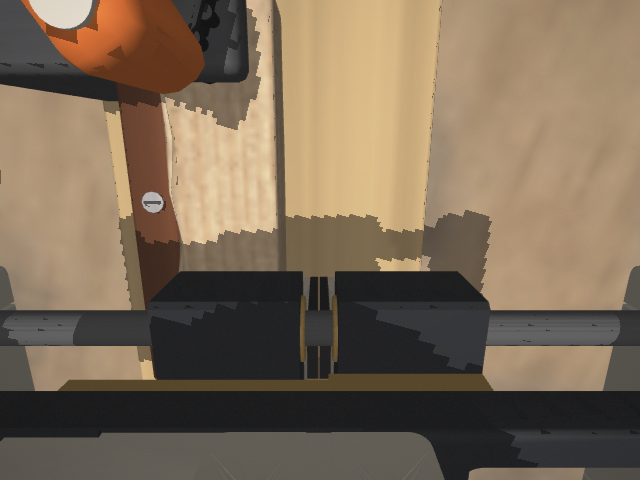

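Request:
{"api": "servo_tool", "payload": {"rows": [[[0,0.005,0],[0,0,0],1],[[0,0.01,0],[0,0,0],1],[[-0.02,0,0],[0,0,0],1],[[-0.02,0,0],[0,0,0],1],[[-0.02,0,0],[0,0,0],1],[[-0.015,0,0],[0,0,0],1],[[0,-0.015,0],[0,0,0],1],[[0,-0.017,0],[0,0,0],1],[[0,-0.017,0],[0,0,0],1],[[0,0,0],[0,0,0],1],[[0,0,0],[0,0,0],1]]}}

```text
clock: 7.95
tool_pos: [0.5399, -0.0991, 0.0333]
orientation: [-179.9, 0.0, -73.6]
force: [-0.6, 0.1, -0.4]
opening: 0.0004
```

```bash
python3 - <<'E'
from h import *
o=telemetry.get_obs();print(W2J(o["tool_pos"]),o["force"],o["orientation"])
c=cam("wrist");im=optics.snapshot("wrist")[:,:,::-1]; cv2.imwrite("pics/w5.png",im);np.savez("w5.npz",K=c[0],R=c[1],t=c[2])
E
```

```text
[0.01337424 0.11028059 0.03329811] [-0.55137971  0.06320412 -0.42329184] [-1.79948960e+02  6.35689396e-03 -7.36136293e+01]
```

View pics/w5.png

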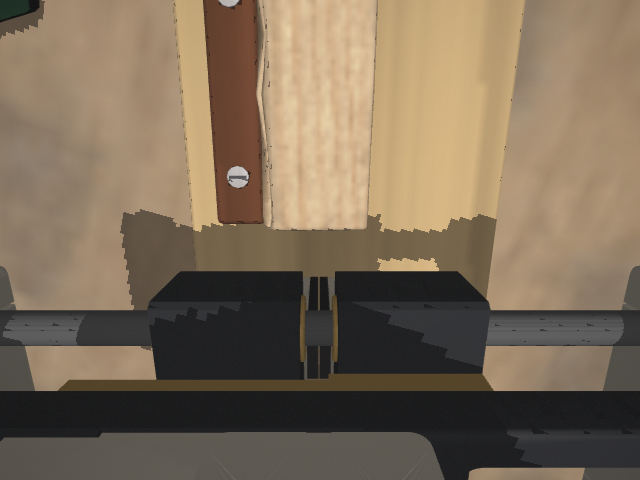

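The block is flush along the fence, with its end at about (318,228). I'll now push along tool +x toward the end stop.

Request:
{"api": "servo_tool", "payload": {"rows": [[[0.006,0,0],[0,0,0],1],[[0.004,0,0],[0,0,0],1],[[0.003,0,0],[0,0,0],1],[[0.003,0,0],[0,0,0],1],[[0.003,0,0],[0,0,0],1],[[0.003,0,0],[0,0,0],1],[[0.003,0,0],[0,0,0],1],[[0.003,0,0],[0,0,0],1],[[0.003,0,0],[0,0,0],1],[[0.003,0,0],[0,0,0],1],[[0.003,0,0],[0,0,0],1],[[0.003,0,0],[0,0,0],1],[[0,0,0],[0,0,0],1]]}}

```text
clock: 9.08
tool_pos: [0.5511, -0.1383, 0.0333]
orientation: [-180.0, -0.0, -73.6]
force: [-0.3, 0.8, 0.2]
opening: 0.0005
```

Request:
{"api": "servo_tool", "payload": {"rows": [[[0.002,0,0],[0,0,0],1],[[0.002,0,0],[0,0,0],1],[[0,0,0],[0,0,0],1]]}}

```text
clock: 9.33
tool_pos: [0.5518, -0.1409, 0.0334]
orientation: [-180.0, 0.1, -73.7]
force: [-1.2, 7.7, 2.7]
opening: 0.0004
```

```bash
python3 - <<'E'
from h import *
o=telemetry.get_obs();print(W2J(o["tool_pos"]),o["force"],o["orientation"])
im=optics.snapshot("wrist")[:,:,::-1]; cv2.imwrite("pics/w6.png",im)
im=optics.snapshot("side")[:,:,::-1]; cv2.imwrite("pics/s3.png",cv2.resize(im[240:350,250:370],None,fx=6,fy=5.4,interpolation=cv2.INTER_CUBIC))
E
```

```text
[0.01311519 0.06683858 0.03335828] [-1.19236003  7.65534766  2.65633767] [-1.79990709e+02  6.83979267e-02 -7.36559470e+01]
```

View pics/w6.png

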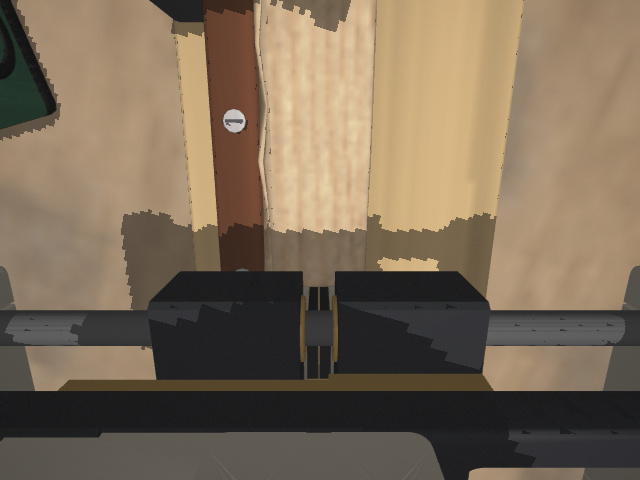

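View pics/s3.png

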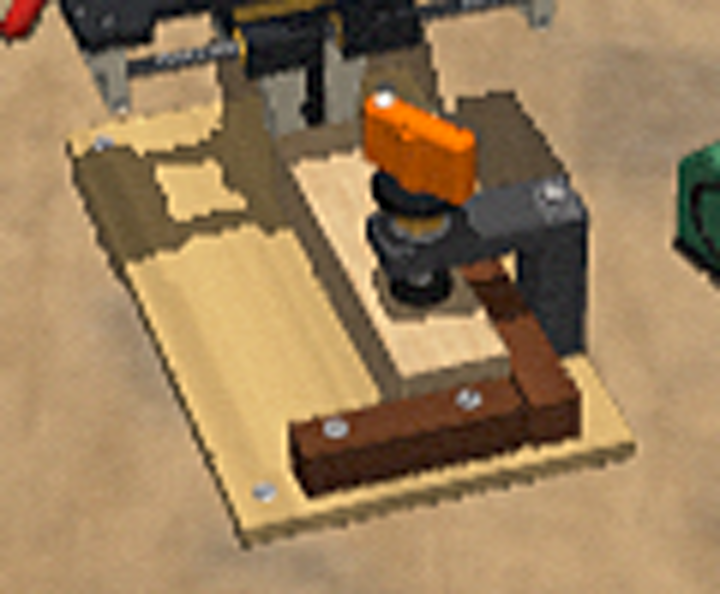

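Contact with the end stop is about 8 N, and the side view shows the block at the stop. I'll nudge it once more toward the fence from the side.

Request:
{"api": "servo_tool", "payload": {"rows": [[[-0.01,0,0],[0,0,0],1],[[-0.01,0,0],[0,0,0],1],[[0,0.018,0],[0,0,0],1],[[0,0.018,0],[0,0,0],1],[[0,0.018,0],[0,0,0],1],[[0,0,0],[0,0,0],1],[[0.018,0,0],[0,0,0],1],[[0.018,0,0],[0,0,0],1],[[0.018,0,0],[0,0,0],1],[[0,0,0],[0,0,0],1],[[0,-0.005,0],[0,0,0],1],[[0,-0.005,0],[0,0,0],1],[[0,-0.003,0],[0,0,0],1],[[0,-0.003,0],[0,0,0],1],[[0,-0.002,0],[0,0,0],1],[[0,-0.002,0],[0,0,0],1],[[0,0,0],[0,0,0],1]]}}

```text
clock: 10.85
tool_pos: [0.5277, -0.1836, 0.033]
orientation: [179.9, 0.0, -73.6]
force: [-3.9, 0.5, 1.8]
opening: 0.0002
```

```bash
python3 - <<'E'
from h import *
o=telemetry.get_obs();print(W2J(o["tool_pos"]),o["force"],o["orientation"])
E
```

```text
[-0.02196578  0.03256016  0.03303851] [-3.9334745   0.4594535   1.80214368] [ 1.7985080e+02  4.7299786e-02 -7.3631817e+01]
```

Request:
{"api": "servo_tool", "payload": {"rows": [[[0,-0.0015,0],[0,0,0],1],[[0,0,0],[0,0,0],1],[[0,0,0],[0,0,0],1],[[0,0.004,0],[0,0,0],1],[[0,0.008,0],[0,0,0],1],[[0,0.008,0],[0,0,0],1],[[-0.005,0,-0.03],[0,0,0],1],[[-0.005,0,-0.03],[0,0,0],1],[[-0.005,0,-0.03],[0,0,0],1],[[-0.005,-0.01,-0.03],[0,0,0],1],[[0,-0.01,-0.03],[0,0,0],1],[[0,-0.01,-0.03],[0,0,0],1],[[0,-0.01,-0.03],[0,0,0],1],[[0,0,0],[0,0,0],1],[[0,0,0],[0,0,0],1],[[0,0,0],[0,0,0],1]]}}

```text
clock: 12.18
tool_pos: [0.5432, -0.1585, 0.2429]
orientation: [-180.0, 0.0, -73.6]
force: [-0.7, 1.0, -0.7]
opening: 0.0005
```

```bash
python3 - <<'E'
from h import *
o=telemetry.get_obs();print(W2J(o["tool_pos"]),o["force"],o["orientation"])
c=cam("wrist");w=optics.snapshot("wrist")[:,:,::-1];np.savez("w7.npz",K=c[0],R=c[1],t=c[2]); cv2.imwrite("pics/w7.png",w)
p=proj(c,[J2W(.014,-.065,.145),J2W(.035,-.105,.012),J2W(-.007,.055,.0505),J2W(.035,.055,.0505),J2W(-.007,-.105,.0505)]); print(p.round(1))
E
```

```text
[-6.43379693e-05  5.23098574e-02  2.42868456e-01] [-0.68477559  0.9537612  -0.69441238] [-1.79992428e+02  3.39960164e-02 -7.36491883e+01]
[[295.4  57.5]
 [280.7  38.5]
 [325.1 215.4]
 [280.7 215.3]
 [326.6  27.4]]
```

View pics/w7.png

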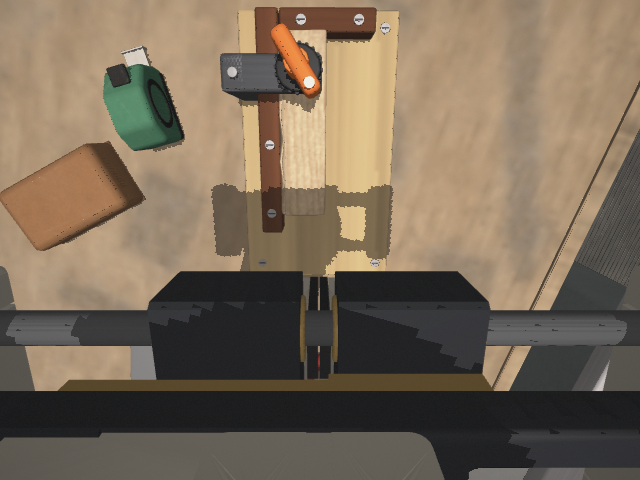

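The block is against both stops: its near right corner is at about (325,215) and its far edge runs along the stop, both matching the predicted (325,215) and (327,27). I'll check that numerically along with the wing angle.

```bash
python3 - <<'E'
import cv2
w=cv2.imread("pics/w7.png")
cv2.imwrite("pics/w7a.png",cv2.resize(w[0:110,215:345],None,fx=5.4,fy=5.4,interpolation=cv2.INTER_CUBIC))
cv2.imwrite("pics/w7b.png",cv2.resize(w[130:230,245:375],None,fx=5.4,fy=5.4,interpolation=cv2.INTER_CUBIC))
E
```

```text
(no output)
```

View pics/w7a.png

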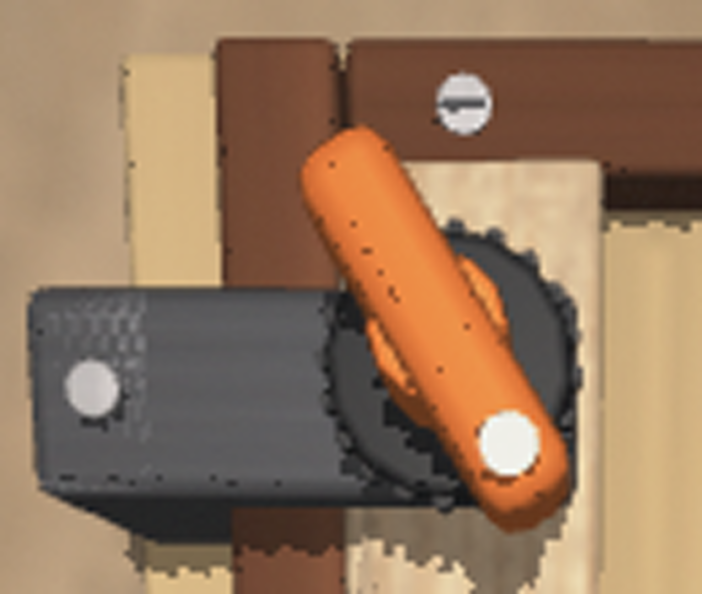

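View pics/w7b.png

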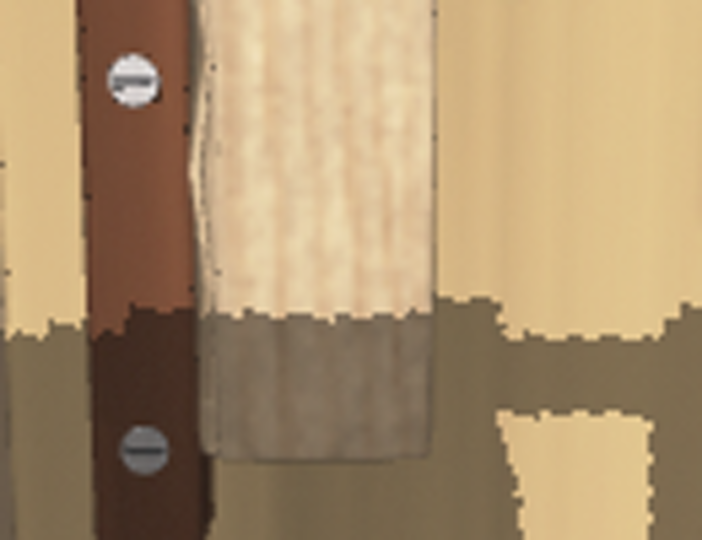

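```bash
python3 - <<'E'
from h import *
d=np.load("w7.npz");c=(d["K"],d["R"],d["t"])
fa=lambda p:(np.array(p,float)+.5)/5.4-.5+[215,0]
fb=lambda p:(np.array(p,float)+.5)/5.4-.5+[245,130]
J=lambda P:np.array([W2J(p)[:2] for p in P]).round(4)
print("edge -x",J(ray(c,np.r_[fa([(603,170)]),fa([(602,590)]),fb([(433,20),(432,455)])],.0505)))
print("end",J(ray(c,fb([(300,460)]),.0505)))
w=ray(c,fa([(335,135),(530,525)]),.145); a=J(w); print("wing",a,a.mean(0),np.degrees(np.arctan2(*(a[1]-a[0])[::-1])))
# HSV wing via minAreaRect
im=cv2.imread("pics/w7.png");h=cv2.cvtColor(im,cv2.COLOR_BGR2HSV);m=cv2.inRange(h,(8,170,120),(16,255,255));m[:,:265]=0;m[105:]=0;m[:,330:]=0
n,l,s,_=cv2.connectedComponentsWithStats(m);k=1+s[1:,4].argmax();ys,xs=np.nonzero(l==k)
v=cv2.fitLine(np.c_[xs,ys].astype(np.float32),cv2.DIST_HUBER,0,.01,.01).ravel();print(s[k])
b=J(ray(c,[v[2:]-20*v[:2],v[2:]+20*v[:2]],.14));print(np.degrees(np.arctan2(*(b[1]-b[0])[::-1])))
for q in [118.8]: plan(J2W(.014,-.065,.245),16.19+q-180)
E
```

```text
edge -x [[-0.0067 -0.1022]
 [-0.0071 -0.0406]
 [-0.0061 -0.0199]
 [-0.0065  0.0535]]
end [[0.0166 0.0544]]
wing [[ 0.0251 -0.0833]
 [ 0.0033 -0.0421]] [ 0.0142 -0.0627] 117.8844903531509
[ 270   23   50   72 1353]
121.71981530782422
t 12.2333 pos [ 0.5429 -0.1586  0.2423] rpy [ 1.7994e+02  5.0000e-02 -7.3650e+01] F [-0.2  0.4 -0.5] open 0.0006
shift tool [ 0.1173 -0.0141 -0.0028] min rows 2.814055979343294
turn units [ 0.008  0.01  -4.774]
```

The block is seated: its edge is at x of -0.0067 to -0.0065 and its end at y of 0.0544, against nominal values of -0.007 and 0.055. Next I'll move above the screw, open, and turn to the wing.

Request:
{"api": "servo_tool", "payload": {"rows": [[[0.0235,-0.0028,0],[0,0,0],0],[[0.0235,-0.0028,0],[0,0,0],0],[[0.0235,-0.0028,0],[0,0,0],0],[[0.0235,-0.0028,0],[0,0,0],0],[[0.0235,-0.0028,0],[0,0,0],0],[[0,0,0],[0,0,-0.955],0],[[0,0,0],[0,0,-0.955],0],[[0,0,0],[0,0,-0.955],0],[[0,0,0],[0,0,-0.955],0],[[0,0,0],[0,0,-0.955],0],[[0,0,0],[0,0,0],0],[[0,0,0],[0,0,0],0]]}}

```text
clock: 13.23
tool_pos: [0.5897, -0.2674, 0.2422]
orientation: [179.9, 0.1, -45.2]
force: [-0.2, -0.7, 0.2]
opening: 0.0749
```

```bash
python3 - <<'E'
from h import *
plan(J2W(.014,-.065,.1185),16.19+118.8-180);print(telemetry.get_obs()["joint_pos"].round(1))
cv2.imwrite("pics/w8.png",optics.snapshot("wrist")[:,:,::-1])
E
```

```text
t 13.2333 pos [ 0.5897 -0.2674  0.2422] rpy [ 1.7994e+02  9.0000e-02 -4.5170e+01] F [-0.2 -0.7  0.2] open 0.0749
shift tool [-1.000e-04  0.000e+00  1.237e-01] min rows 2.9654366631676883
turn units [ 0.01   0.015 -0.027]
[ -7.2  17.5  -1.6  -0.  -70.9  52. ]
```

View pics/w8.png

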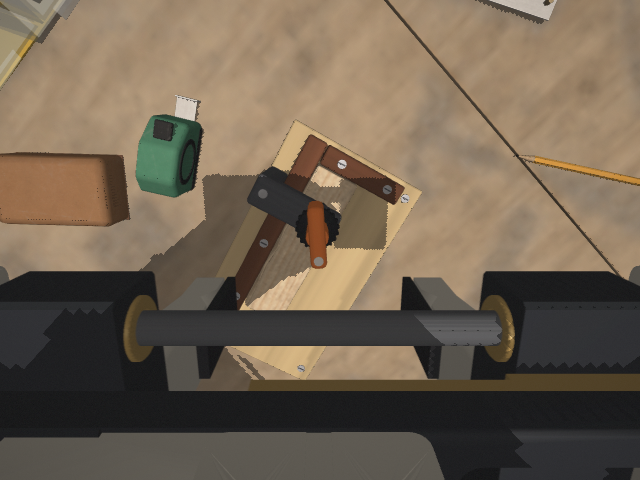

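The wing sits at (317,235), upright and centred between the open jaws. I'm descending and closing.

Request:
{"api": "servo_tool", "payload": {"rows": [[[0,0,0.02],[0,0,0],0],[[0,0,0.02],[0,0,0],0],[[0,0,0.02],[0,0,0],0],[[0,0,0.02],[0,0,0],0],[[0,0,0.02],[0,0,0],0],[[0,0,0.0135],[0,0,0],0],[[0,0,0.01],[0,0,0],0],[[0,0,0],[0,0,0],0],[[0,0,0],[0,0,0],0]]}}

```text
clock: 14.03
tool_pos: [0.5903, -0.2675, 0.1197]
orientation: [180.0, 0.0, -45.0]
force: [0.0, 0.7, 0.8]
opening: 0.0877
```

Request:
{"api": "servo_tool", "payload": {"rows": [[[0,0,0],[0,0,0],1],[[0,0,0],[0,0,0],1],[[0,0,0],[0,0,0],1],[[0,0,0],[0,0,0],1],[[0,0,0],[0,0,0],1],[[0,0,0],[0,0,0],1],[[0,0,0],[0,0,0],1],[[0,0,0],[0,0,0],1],[[0,0,0],[0,0,0],1],[[0,0,0],[0,0,0],1]]}}

```text
clock: 14.87
tool_pos: [0.5904, -0.2674, 0.1198]
orientation: [180.0, 0.0, -45.0]
force: [-0.3, -0.5, 0.8]
opening: 0.0265
```

```bash
python3 - <<'E'
from h import *
plan(J2W(.014,-.065,.1185),16.19+118.8-180);o=telemetry.get_obs();print(o["moment"],W2J(o["tool_pos"]))
cv2.imwrite("pics/w9.png",optics.snapshot("wrist")[:,:,::-1])
E
```

```text
t 14.8667 pos [ 0.5904 -0.2674  0.1198] rpy [180.     0.   -44.99] F [-0.3 -0.5  0.8] open 0.0265
shift tool [-0.0008  0.0006  0.0013] min rows 0.03168078405966856
turn units [0.001 0.001 0.004]
[-0.01406269  0.16093281  0.04852738] [ 0.01490891 -0.06542123  0.11982098]
```

View pics/w9.png

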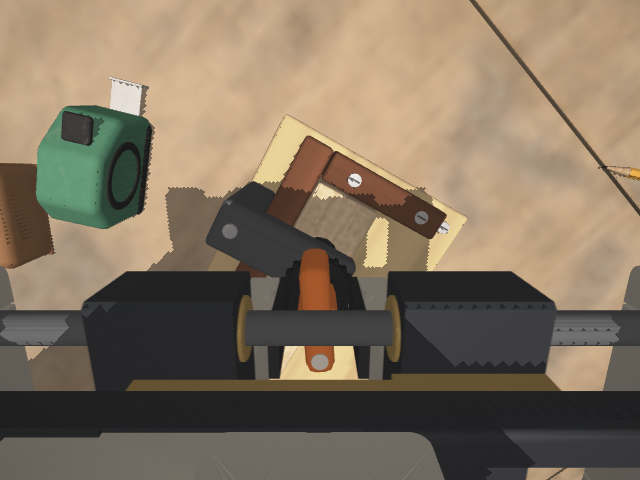

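Request:
{"api": "servo_tool", "payload": {"rows": [[[0,0.0005,0.0007],[0,0,0],1],[[0,0,0],[0,0,0],1],[[0,0,0],[0,0,0],1],[[0,0,0],[0,0,0],1],[[0,0,0],[0,0,0],1],[[0,0,0],[0,0,0],1]]}}

```text
clock: 15.42
tool_pos: [0.5907, -0.2675, 0.1191]
orientation: [-180.0, -0.0, -45.0]
force: [3.6, 3.6, -1.9]
opening: 0.0118
```

```bash
python3 - <<'E'
from h import *
plan(J2W(.014,-.065,.1185),16.19+118.8-180);o=telemetry.get_obs();print(o["moment"],W2J(o["tool_pos"]))
E
```

```text
t 15.4167 pos [ 0.5907 -0.2675  0.1191] rpy [-1.7995e+02 -3.0000e-02 -4.4970e+01] F [ 3.6  3.6 -1.9] open 0.0118
shift tool [-0.001   0.0007  0.0006] min rows 0.02517665924498366
turn units [-0.008 -0.006  0.006]
[ 1.08480716 -1.53474071  0.10135209] [ 0.01515502 -0.06556214  0.11914982]
```

It is gripped at an 11.8 mm opening. I'll relax the sideways preload and start turning clockwise, following down 0.2 mm per 6°.

Request:
{"api": "servo_tool", "payload": {"rows": [[[-0.0005,-0.001,0],[0,0,0],1],[[0,0,0.0002],[0,0,0.9],1],[[0,0,0.0002],[0,0,0.9],1],[[0,0,0.0002],[0,0,0.9],1],[[0,0,0.0002],[0,0,0.9],1],[[0,0,0.0002],[0,0,0.9],1],[[0,0,0.0002],[0,0,0.9],1],[[0,0,0.0002],[0,0,0.9],1],[[0,0,0.0001],[0,0,0.9],1],[[0,0,0.0001],[0,0,0.9],1],[[0,0,0.0001],[0,0,0.9],1],[[0,0,0],[0,0,0],1]]}}

```text
clock: 16.42
tool_pos: [0.5898, -0.2673, 0.1173]
orientation: [179.9, -0.0, -99.2]
force: [1.0, -0.9, -2.3]
opening: 0.0121
```

```bash
python3 - <<'E'
from h import *
o=telemetry.get_obs();plan(J2W(.014,-.065,.1185));print(o["moment"],W2J(o["tool_pos"]),o["joint_pos"].round(1))
cv2.imwrite("pics/w10.png",optics.snapshot("wrist")[:,:,::-1])
E
```

```text
t 16.4167 pos [ 0.5898 -0.2673  0.1173] rpy [ 1.7994e+02 -5.0000e-02 -9.9250e+01] F [ 1.  -0.9 -2.3] open 0.0121
shift tool [-0.      0.0004 -0.0012] min rows 0.027925742570658184
[-0.57085583 -0.60402594 -0.07211464] [ 0.01438261 -0.06519192  0.11733508] [ -7.1  22.8 -11.    0.1 -56.2  -2.1]
```

View pics/w10.png

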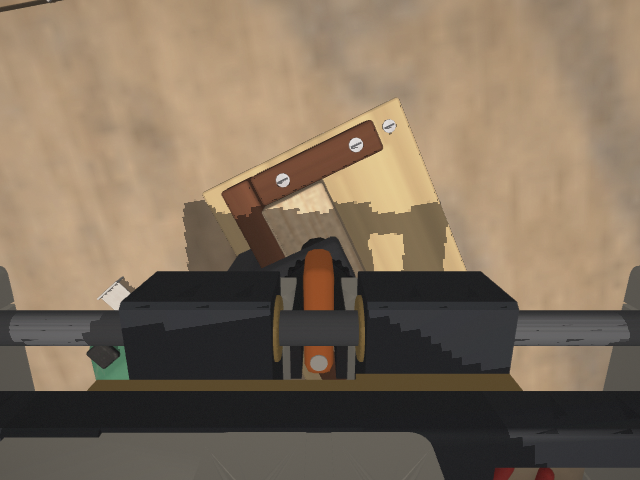

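The wing turns with the jaws; the moment of -0.07 N m matches the screw's friction. Continuing.

Request:
{"api": "servo_tool", "payload": {"rows": [[[0,0,0.0002],[0,0,0.95],1],[[0,0,0.0002],[0,0,0.95],1],[[0,0,0.0002],[0,0,0.95],1],[[0,0,0.0002],[0,0,0.95],1],[[0,0,0.0002],[0,0,0.95],1],[[0,0,0.0002],[0,0,0.95],1],[[0,0,0.0002],[0,0,0.95],1],[[0,0,0.0002],[0,0,0.95],1],[[0,0,0.0002],[0,0,0.95],1],[[0,0,0.0001],[0,0,0.95],1],[[0,0,0],[0,0,0],1],[[0,0,0],[0,0,0],1]]}}

```text
clock: 17.47
tool_pos: [0.5893, -0.2667, 0.1154]
orientation: [179.9, -0.1, -155.7]
force: [-2.7, 0.6, 1.4]
opening: 0.012
```

```bash
python3 - <<'E'
from h import *
o=telemetry.get_obs();plan(J2W(.014,-.065,.1185));print(o["moment"],W2J(o["tool_pos"]),"q",o["orientation"][2]-16.19+180)
E
```

```text
t 17.4667 pos [ 0.5893 -0.2667  0.1154] rpy [ 1.7994e+02 -1.0000e-01 -1.5571e+02] F [-2.7  0.6  1.4] open 0.012
shift tool [ 0.0001 -0.0006 -0.0031] min rows 0.07500749568338737
[ 0.27986627  0.95188956 -0.05000228] [ 0.01401376 -0.06443361  0.11537264] q 8.104455644141524
```

Request:
{"api": "servo_tool", "payload": {"rows": [[[0,0,0.0002],[0,0,0.8],1],[[0,0,0.0002],[0,0,0.8],1],[[0,0,0.0001],[0,0,0.8],1],[[0,0,0],[0,0,0],1]]}}

```text
clock: 17.8
tool_pos: [0.5893, -0.2665, 0.1151]
orientation: [180.0, -0.1, -170.3]
force: [-4.2, 2.2, 3.4]
opening: 0.0117
```

```bash
cat > q.py <<'E'
from h import *
o=telemetry.get_obs();plan(J2W(.014,-.065,.1185));print("moment",o["moment"].round(3),W2J(o["tool_pos"]).round(4),"q",o["orientation"][2]-16.19+(180 if o["orientation"][2]<0 else -180))
E
python3 q.py
```

```text
t 17.8 pos [ 0.5893 -0.2665  0.1151] rpy [ 1.7996e+02 -1.1000e-01 -1.7034e+02] F [-4.2  2.2  3.4] open 0.0117
shift tool [-0.     -0.0007 -0.0034] min rows 0.08137351848678663
moment [ 0.831  1.678 -0.065] [ 0.0141 -0.0643  0.1151] q -6.532366935424591
```

Request:
{"api": "servo_tool", "payload": {"rows": [[[0,0,0.0001],[0,0,0.5],1],[[0,0,0],[0,0,0.3],1],[[0,0,0],[0,0,0],1],[[0,0,0],[0,0,0],1]]}}

```text
clock: 18.13
tool_pos: [0.5893, -0.2665, 0.1151]
orientation: [180.0, -0.1, -174.8]
force: [-4.3, 2.9, 4.5]
opening: 0.0116
```

```bash
python3 q.py
```

```text
t 18.1333 pos [ 0.5893 -0.2665  0.1151] rpy [ 1.7997e+02 -1.1000e-01 -1.7481e+02] F [-4.3  2.9  4.5] open 0.0116
shift tool [-0.     -0.0008 -0.0034] min rows 0.08141013208395895
moment [1.072 1.757 0.024] [ 0.0141 -0.0642  0.1151] q -11.003013009283876
```

Request:
{"api": "servo_tool", "payload": {"rows": [[[0,0,0],[0,0,0.4],1],[[0,0,0],[0,0,0.3],1],[[0,0,0],[0,0,0],1],[[0,0,0],[0,0,0],1]]}}

```text
clock: 18.47
tool_pos: [0.5894, -0.2665, 0.1151]
orientation: [180.0, -0.1, -178.9]
force: [-4.2, 2.2, 3.5]
opening: 0.012
```

```bash
python3 q.py
```

```text
t 18.4667 pos [ 0.5894 -0.2665  0.1151] rpy [ 1.7999e+02 -1.1000e-01 -1.7894e+02] F [-4.2  2.2  3.5] open 0.012
shift tool [ 0.     -0.0007 -0.0034] min rows 0.08146298346600027
moment [0.915 1.642 0.586] [ 0.0142 -0.0643  0.1151] q -15.133138638901443
```

The moment rose to about 0.6 N m near q of -11° to -15°, so the screw is at its firm stop and seated. I'll take a quick look, then back off 93.6° to land at about 78.5°.

Request:
{"api": "servo_tool", "payload": {"rows": [[[0.0004,0.0006,0],[0,0,-0.975],1],[[0,0,-0.0002],[0,0,-0.975],1],[[0,0,-0.0002],[0,0,-0.975],1],[[0,0,-0.0002],[0,0,-0.975],1],[[0,0,-0.0002],[0,0,-0.975],1],[[0,0,-0.0002],[0,0,-0.975],1],[[0,0,-0.0002],[0,0,-0.975],1],[[0,0,-0.0002],[0,0,-0.975],1],[[0,0,-0.0002],[0,0,-0.975],1],[[0,0,-0.0002],[0,0,-0.975],1],[[0,0,-0.0002],[0,0,-0.975],1],[[0,0,-0.0002],[0,0,-0.975],1],[[0,0,-0.0002],[0,0,-0.975],1],[[0,0,-0.0002],[0,0,-0.975],1],[[0,0,-0.0002],[0,0,-0.975],1],[[0,0,-0.0002],[0,0,-0.975],1],[[0,0,0],[0,0,0],1],[[0,0,0],[0,0,0],1],[[0,0,0],[0,0,0],1],[[0,0,0],[0,0,0],1]]}}

```text
clock: 20.13
tool_pos: [0.5902, -0.267, 0.1178]
orientation: [-180.0, -0.1, -85.8]
force: [0.8, -7.0, -4.3]
opening: 0.0119
```

```bash
python3 q.py; python3 - <<'E'
from h import *
c=cam("wrist");np.savez("w11.npz",K=c[0],R=c[1],t=c[2])
cv2.imwrite("pics/w11.png",optics.snapshot("wrist")[:,:,::-1])
im=optics.snapshot("side")[:,:,::-1]; cv2.imwrite("pics/s4.png",cv2.resize(im[240:350,250:370],None,fx=6,fy=5.4,interpolation=cv2.INTER_CUBIC))
print(proj(c,[J2W(-.007,-.105,.0505),J2W(.035,-.105,.038),J2W(-.007,-.08,.0505)]).round(1))
E
```

```text
t 20.1333 pos [ 0.5902 -0.267   0.1178] rpy [-1.800e+02 -6.000e-02 -8.579e+01] F [ 0.8 -7.  -4.3] open 0.0119
shift tool [ 0.0002  0.0008 -0.0007] min rows 0.01813688566403714
moment [-2.309 -0.177  0.122] [ 0.0148 -0.065   0.1178] q 78.02447729381538
[[339.6 183.1]
 [273.3 194.4]
 [347.5 223.2]]
```

View pics/w11.png

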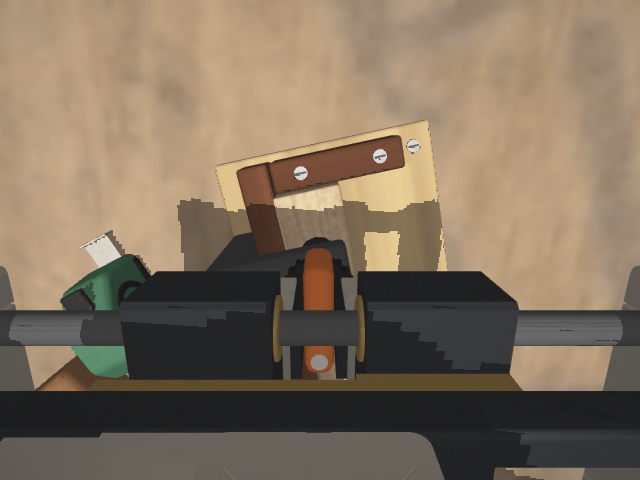

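View pics/s4.png

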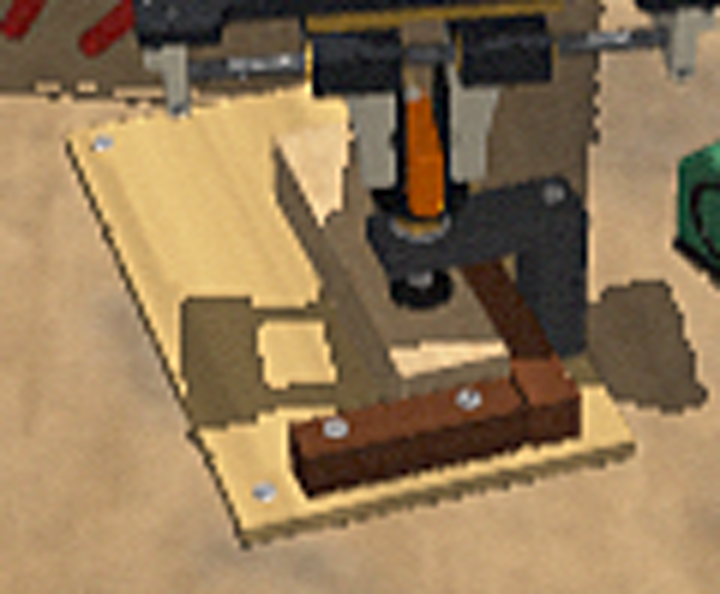

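The wing is square in the jaws at q of about 78° (1.36 rad), and the pad is clear of the block. The block corner is at about (340,183), as predicted. I'll ease out the residual 7 N side load, then recheck.

Request:
{"api": "servo_tool", "payload": {"rows": [[[0.0006,0,0.0004],[0,0,0],1],[[0,0,0],[0,0,0],1],[[0,0,0],[0,0,0],1],[[0,0,0],[0,0,0],1],[[0,0,0],[0,0,0],1],[[0,0,0],[0,0,0],1]]}}

```text
clock: 20.73
tool_pos: [0.5902, -0.267, 0.1177]
orientation: [-180.0, -0.0, -85.8]
force: [0.1, -6.5, -0.8]
opening: 0.0118
```

```bash
python3 q.py; python3 - <<'E'
from h import *
w=optics.snapshot("wrist")[:,:,::-1]; cv2.imwrite("pics/w12.png",cv2.resize(w[110:300,200:460],None,fx=3,fy=3,interpolation=cv2.INTER_CUBIC))
print(telemetry.get_obs()["qvel"].round(2))
cv2.imwrite("pics/t2.png",optics.snapshot("top")[:,:,::-1])
E
```

```text
t 20.7333 pos [ 0.5902 -0.267   0.1177] rpy [-1.7999e+02 -3.0000e-02 -8.5790e+01] F [ 0.1 -6.5 -0.8] open 0.0118
shift tool [ 0.0001  0.0008 -0.0008] min rows 0.01848809902384345
moment [-2.115  0.138  0.098] [ 0.0148 -0.065   0.1177] q 78.02491837948274
[-0.03 -0.04  0.05 -0.04 -0.01  0.04]
```

View pics/w12.png

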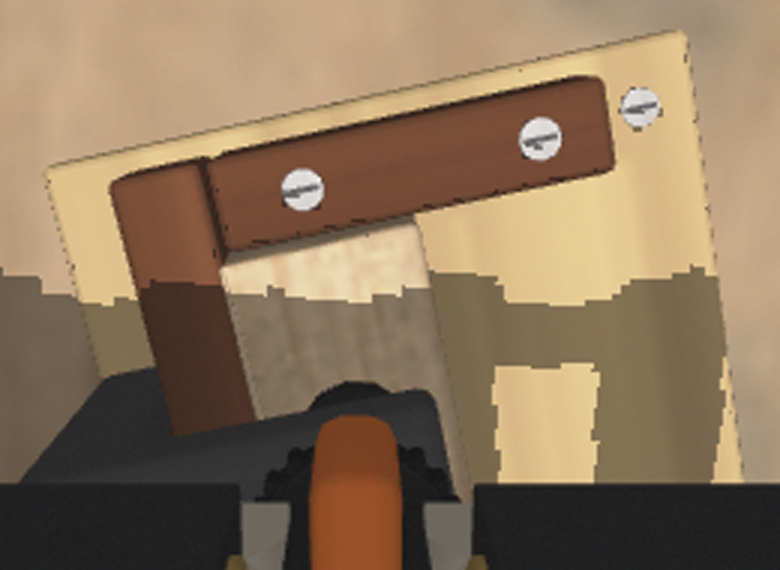

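The block is flush with the fence and end stop, the wing is held square, and everything is at rest. I'm handing it in.

```bash
python3 -c "
from plant import ctrl,telemetry
print(ctrl.close_job());o=telemetry.get_obs();print(o['clock'],o['opening'],o['orientation'])"
```

```text
the job is handed in; nothing more can be done
None
the job is handed in; nothing more can be done
```

I carried out all the steps and handed the job in at about 21 s of the 72 s; no verdict was reported. I pushed the block to the fence, then to the end stop, and gave it a last nudge to the fence. I turned the thumbscrew in to its firm stop, where the moment rose to about 0.6 N m, then turned it back about a quarter turn and kept hold of it.

**Thumbscrew:** the wing was square in the jaws at a joint angle of about 78° (1.36 rad; the target was 1.37). The opening was 11.8 mm and the arm was at rest. The side view showed the pad clear of the block.

**Block:** measured just before I gripped the screw, it was within 1 mm of its place against both stops. The last wrist picture still shows it flush.

**Did not fully agree:**
- **Side load:** a force of about 6.5 N remained on the screw, and easing the pose by 0.6 mm hardly reduced it.
- **Seated angle:** the tool read -15° when seated, against -11.5° for the stop. I took this as twist in the grip.
- **Wing angle at the start:** a colour-mask line fit gave 121.7°, while the points picked by hand gave 118–119°. I used the hand-picked value, and the wing fitted the jaws squarely.

I never touched the pliers, tape measure, pencil or sanding block, but I took no final measurement of their positions.

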